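Lay the tally flaps flat along the row

TASK

On the grey tally board, run the fingertips lightly along the curved row of hinged metal flaps, starting at the flap farthest from the crossbar and working towards the bar, so that the five flaps before the bar are pressed down flat one after another. Leave the two flaps beyond the bar standing, do not lift or shift the board or disturb the hex key lying on it or the other things around, and finish clear of everything.

Things in the scene. Friction and masses are not known exactly. Their poses are not given: they have to be found in the camera images.
- tally_board: grey plate 130 x 320 mm, 0.9 kg, loose on rubber feet; origin at the centre of its underside, z up, long axis y, top face 14 mm above the table. On it seven hinged aluminium flaps in an arc (radius 220 mm, bulging to its +x), flap 1 at the +y end, 38 mm hinge to hinge, and a dark crossbar between flaps 5 and 6
- flap1_root (a point): flap 1 (counted from the board's +y end): point of the board's frame over the middle of its hinge line, at the height of the upper face of a flap laid flat (3.5 mm above the board's top face)
- flap1_end (a point): flap 1: where the middle of its free edge's upper side comes to lie when it is flat, 30 mm from flap1_root towards the -y end of the row (fixed to the board, does not move with the flap)
- flap1 (a joint): angle of flap 1 (counted from the board's +y end), an aluminium leaf 30 mm long, 22 mm wide, 3 mm thick, hinged at its +y-end side: 0 = raised (slopes up at 0.35 rad towards the bar end of the board, free edge about 10 mm above its flat place), 0.35 = flat on the board; a stiff hinge (about 0.025 N m) keeps it where it is left, so 1 to 3 N on it lays it down
- flap2_root (a point): flap 2 (counted from the board's +y end): point of the board's frame over the middle of its hinge line, at the height of the upper face of a flap laid flat (3.5 mm above the board's top face)
- flap2_end (a point): flap 2: where the middle of its free edge's upper side comes to lie when it is flat, 30 mm from flap2_root towards the -y end of the row (fixed to the board, does not move with the flap)
- flap2 (a joint): angle of flap 2 (counted from the board's +y end), an aluminium leaf 30 mm long, 22 mm wide, 3 mm thick, hinged at its +y-end side: 0 = raised (slopes up at 0.35 rad towards the bar end of the board, free edge about 10 mm above its flat place), 0.35 = flat on the board; a stiff hinge (about 0.025 N m) keeps it where it is left, so 1 to 3 N on it lays it down
- flap3_root (a point): flap 3 (counted from the board's +y end): point of the board's frame over the middle of its hinge line, at the height of the upper face of a flap laid flat (3.5 mm above the board's top face)
- flap3_end (a point): flap 3: where the middle of its free edge's upper side comes to lie when it is flat, 30 mm from flap3_root towards the -y end of the row (fixed to the board, does not move with the flap)
- flap3 (a joint): angle of flap 3 (counted from the board's +y end), an aluminium leaf 30 mm long, 22 mm wide, 3 mm thick, hinged at its +y-end side: 0 = raised (slopes up at 0.35 rad towards the bar end of the board, free edge about 10 mm above its flat place), 0.35 = flat on the board; a stiff hinge (about 0.025 N m) keeps it where it is left, so 1 to 3 N on it lays it down
- flap4_root (a point): flap 4 (counted from the board's +y end): point of the board's frame over the middle of its hinge line, at the height of the upper face of a flap laid flat (3.5 mm above the board's top face)
- flap4_end (a point): flap 4: where the middle of its free edge's upper side comes to lie when it is flat, 30 mm from flap4_root towards the -y end of the row (fixed to the board, does not move with the flap)
- flap4 (a joint): angle of flap 4 (counted from the board's +y end), an aluminium leaf 30 mm long, 22 mm wide, 3 mm thick, hinged at its +y-end side: 0 = raised (slopes up at 0.35 rad towards the bar end of the board, free edge about 10 mm above its flat place), 0.35 = flat on the board; a stiff hinge (about 0.025 N m) keeps it where it is left, so 1 to 3 N on it lays it down
- flap5_root (a point): flap 5 (counted from the board's +y end): point of the board's frame over the middle of its hinge line, at the height of the upper face of a flap laid flat (3.5 mm above the board's top face)
- flap5_end (a point): flap 5: where the middle of its free edge's upper side comes to lie when it is flat, 30 mm from flap5_root towards the -y end of the row (fixed to the board, does not move with the flap). The crossbar's middle is 21 mm further along the row; it is 6 mm thick, 44 mm across the row, 10 mm high above the board; flap 6's hinge is 13 mm past it
- flap5 (a joint): angle of flap 5 (counted from the board's +y end), an aluminium leaf 30 mm long, 22 mm wide, 3 mm thick, hinged at its +y-end side: 0 = raised (slopes up at 0.35 rad towards the bar end of the board, free edge about 10 mm above its flat place), 0.35 = flat on the board; a stiff hinge (about 0.025 N m) keeps it where it is left, so 1 to 3 N on it lays it down
- flap6 (a joint): angle of flap 6 (beyond the crossbar, to be left standing), an aluminium leaf 30 mm long, 22 mm wide, 3 mm thick, hinged at its +y-end side: 0 = raised (slopes up at 0.35 rad towards the bar end of the board, free edge about 10 mm above its flat place), 0.35 = flat on the board; a stiff hinge (about 0.025 N m) keeps it where it is left, so 1 to 3 N on it lays it down
- flap7 (a joint): angle of flap 7 (beyond the crossbar, to be left standing), an aluminium leaf 30 mm long, 22 mm wide, 3 mm thick, hinged at its +y-end side: 0 = raised (slopes up at 0.35 rad towards the bar end of the board, free edge about 10 mm above its flat place), 0.35 = flat on the board; a stiff hinge (about 0.025 N m) keeps it where it is left, so 1 to 3 N on it lays it down
- hex_key: black hex key 31 x 78 x 6 mm lying loose on the board in the hollow of the curve; leave alone
- lens_ring: black-rimmed trial lens ring with a tab, 54 x 46 x 8 mm, lying on the table left of the board; leave alone
- micrometer: outside micrometer, 40 x 120 x 13 mm, lying at the table's front; leave alone
- pliers: flat nose pliers with red sleeves, 146 x 61 x 11 mm, lying at the table's front right; leave alone
- dropper_bottle: amber dropper bottle, 32 mm across, 102 mm tall, on the table to the right in front of the board; leave alone; origin at its underside
- loupe: black eye loupe, 39 mm across, 40 mm tall, on the table left of the board; leave alone; origin at its underside

How it is judged (in metres and radians):
On the way, in this order (a step that is already met when the one before it is completed fails the run):
1. flap 1 is laid flat, the ones after it not yet (value of joint flap1 above 0.25 rad and value of joint each of flap2, flap3, flap4, flap5 below 0.25 rad), for 0.02 s.
2. flap 2 is laid flat, the ones after it not yet (value of joint flap2 above 0.25 rad and value of joint each of flap3, flap4, flap5 below 0.25 rad), for 0.02 s.
3. flap 3 is laid flat, the ones after it not yet (value of joint flap3 above 0.25 rad and value of joint each of flap4, flap5 below 0.25 rad), for 0.02 s.
4. flap 4 is laid flat, the ones after it not yet (value of joint flap4 above 0.25 rad and value of joint flap5 below 0.25 rad), for 0.02 s.
5. flap 5 is laid flat, the last before the crossbar (value of joint flap5 above 0.25 rad), for 0.02 s.
At the end, for the whole second after the job is handed in: flaps 1 to 5 lie flat (joint above 0.25 rad: free edge within 3 mm of flat), flaps 6 and 7 still stand (below 0.12 rad), the board is at rest within 20 mm of where it was, and so is each bystander (value of joint each of flap1, flap2, flap3, flap4, flap5 above 0.25 rad and value of joint each of flap6, flap7 below 0.12 rad and distance of each of tally_board, hex_key, lens_ring, micrometer, pliers, dropper_bottle, loupe from where it was at the start of the episode below 0.02 m and linear speed of tally_board below 0.01 m/s); the robot touches nothing.
It fails at once if a flap beyond the crossbar was pressed down (value of joint any of flap6, flap7 above 0.12 rad).
It fails at once if the board was shifted by more than 20 mm, lifted or tipped (distance of tally_board from where it was at the start of the episode above 0.02 m or height (world z) of tally_board above 0.008 m or angle between tally_board's own z axis and vertical above 0.08 rad).
It fails at once if the board or its flaps were pressed hard (over 30 N) (contact force between the fingers and tally_board above 30 N).
It fails at once if a bystander was moved by more than 20 mm (distance of any of hex_key, lens_ring, micrometer, pliers, dropper_bottle, loupe from where it was at the start of the episode above 0.02 m).
It also fails if it takes over 38 s, if anything falls off the work surface, if the arm or the gripper's body presses on something with over 40 N, if the wrist force passes 120 N, or if a joint passes its speed limit or range.

ROBOT

A 6-joint arm with a two-finger parallel gripper is mounted at the origin on a cart in front of the work surface, level with it; the furniture and walls round the work are solid. World frame = base frame: x ahead of the robot, y to its left, z up, the work surface at z = 0. Lengths are in m, angles in degrees, forces in N, time in s.
With the tool pointing down it reaches from about 0.375 to 0.75 m from the base axis. Payload 9 kg.
Tool frame: the origin (TCP) lies midway between the tips of the shut fingers; the grasp point (between the pads) lies 19 mm behind it (arm.hold_point_z is the distance from the TCP to the grasp point, in m); z points along the fingers, x is the direction in which the jaws open and shut, and the axes are right-handed (so a half turn about z gives the same grasp; the last joint's range is limited). The gripper opens to 85 mm and grips with 20 to 120 N. Pads are 22 mm wide; open, the fingers measure 114 mm over their backs; the gripper's body (76 mm by 85 mm) begins 54 mm behind the grasp point. The pads swing forward as they close: fully open they stand 13 mm farther back than shut.
Start: joints at [-12.473, 5.964, 5.575, 89.605, 0, 77.527], TCP at [0.6, 0, 0.231] pointing down, gripper open.
Joint ranges: [-171.21, 171.21], [-48.23, 106.86], [-62.78, 66.21], [-105.2, 120.99], [-86.42, 89.51], [-180, 180]. Speed limits (degrees/s): [127.2, 127.2, 147.25, 180, 180, 180].

INTERFACE

Orientations are given as [roll, pitch, yaw] about the fixed x, y, z axes, in that order (R = Rz(yaw) Ry(pitch) Rx(roll)).
In Python, from cell import arm gives the robot as it stands.
- The arm moves only by the shell command python3 -m handwheel 'ROWS' [OPENING] [FORCE]. ROWS is JSON, a list that holds one entry, the list of rows, each a list of 6 numbers: the shift along the tool's x, y, z in mm, then the turn, a rotation vector about the tool's x, y, z in rad. A call has exactly 5 rows; each row shifts and turns the commanded pose from where the row before left it, along the tool's axes as they then stand; what a row does not reach is not made up. A row lasts 1/12 s, in which the tool goes at most 41.7 mm and 7.16 degrees, less where a joint would pass 70% of its speed; a pose out of reach is approached as far as the arm can. A call is refused whole if a number of a shift passes 41.7 or a number of a turn 0.125, either way. A call with a gripper value outside its range is refused whole. OPENING is the opening, from 0 (shut) to 1 (fully open), set as the call begins (- or left out, the last holds). The fingers move at their own pace and stop on an object; FORCE is the grip in N (left out, the last holds). Time passes only in rows, so rows that do not move let the fingers close, or fill a call up. It gives the time, the measured TCP pose, the force and the opening at its end, in the units of the state.
- arm.sense(): the state, without advancing time (a new reading comes with each control period).
- arm.camera(name): name is "scene" or "top"; returns the picture (384x512x3 uint8, blue, green, red); there is no depth.
- arm.camera_model(name): a dict with "fx", "fy", "cx", "cy" (pixels), "extrinsics" (4x4, takes a point from camera to world coordinates). Camera axes: x right, y down, z forward; pixel columns grow to the right and rows downward; lengths in m; the calibration is good to about 2 mm. A picture is of the moment at which its call begins. camera_model takes no time and is no camera call.
- arm.sign_off(): hands the job in, once; it reports no verdict.
The state is a dict: "t": time; "qpos": joint angles; "joint_vel": joint speeds; "effort": joint torques, N m; "tool_pos": TCP position; "tool_rot": TCP orientation; "wrist_force": force on the tool from outside, world axes, zero at the start; "torque": the same for the moment, N m; "gripper_width": finger opening in m.
Only numpy, scipy, OpenCV 4.12 (cv2) and the standard library are available. Lean on these libraries where they do the work, as an engineer would, in place of code of your own. Each camera call takes 0.05 s, during which the arm holds its last target.

## Working session

There is one attempt and no reset: what is moved stays moved. The work goes in short steps, Python scripts to look and compute and a shell command to move; the robot and the scene stay as the last step left them, time stands still between calls to the robot, and variables do not carry over. Pictures are saved under pics/ and viewed, and the job is handed in when it is done.

```bash
ls; mkdir -p pics; python3 - <<'E'
from cell import arm
import cv2
print(arm.sense())
for n in("scene","top"):
    i=arm.camera(n); cv2.imwrite(f"pics/{n}0.png",i)
    m=arm.camera_model(n); print(n,m)
E
```

```text
pics
{'t': 0.0, 'qpos': array([-1.24743792e+01,  5.99870577e+00,  5.52634504e+00,  8.96047930e+01,
        5.10263123e-04,  7.75255603e+01]), 'joint_vel': array([-0.08866765,  0.08556918,  0.06433033, -0.06977169, -0.00217545,
        0.02543271]), 'effort': array([ 7.03431251e-04, -5.56934094e+01,  5.03644359e+01,  1.70058967e-02,
       -2.22691165e-04, -8.28643181e-07]), 'tool_pos': array([5.99662238e-01, 7.56287833e-05, 2.30514576e-01]), 'tool_rot': array([-1.79982836e+02,  7.52220875e-02,  7.13678438e-05]), 'wrist_force': array([0.46958078, 0.2993514 , 0.18824583]), 'torque': array([-0.03705323, -0.03997974,  0.08009936]), 'gripper_width': 0.08539625128139713}
scene {'fx': 434.43973742757095, 'fy': 434.43973742757095, 'cx': 261.6876740749429, 'cy': 194.24061197872632, 'extrinsics': array([[-0.77387105, -0.36904109,  0.51471572, -0.27150886],
       [-0.6333318 ,  0.45579246, -0.62541512,  0.77570456],
       [-0.00379967, -0.80997649, -0.58645004,  0.90695483],
       [ 0.        ,  0.        ,  0.        ,  1.        ]])}
top {'fx': 469.57322365348875, 'fy': 469.57322365348875, 'cx': 260.7558952456602, 'cy': 203.39777700614985, 'extrinsics': array([[-0.0077957 , -0.99567881,  0.09253608,  0.37113436],
       [-0.99995645,  0.00728741, -0.00582955, -0.13452845],
       [ 0.00513002, -0.09257749, -0.99569227,  1.28325997],
       [ 0.        ,  0.        ,  0.        ,  1.        ]])}
```

```bash
python3 - <<'E'
import cv2
i=cv2.imread("pics/top0.png"); 
cv2.imwrite("pics/top0c.png",cv2.resize(i,None,fx=1.5,fy=1.5,interpolation=cv2.INTER_CUBIC))
E
```

```text
(no output)
```

View pics/top0c.png

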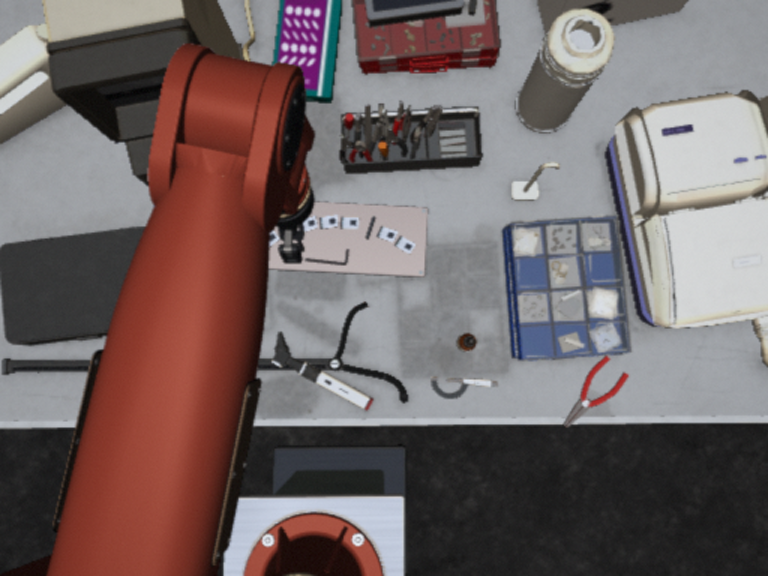

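View pics/scene0.png

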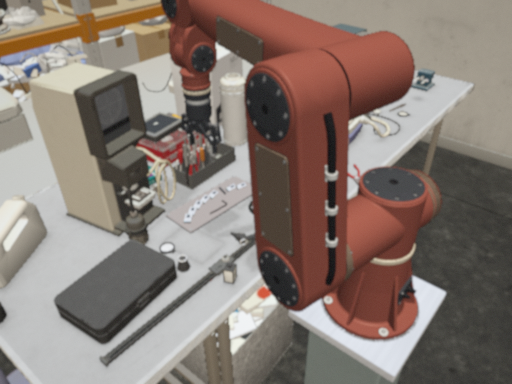

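```bash
python3 - <<'E'
import cv2
i=cv2.imread("pics/top0.png")[125:195,165:295]
cv2.imwrite("pics/top0d.png",cv2.resize(i,None,fx=6,fy=6,interpolation=cv2.INTER_CUBIC))
i=cv2.imread("pics/scene0.png")[165:240,155:265]
cv2.imwrite("pics/scene0d.png",cv2.resize(i,None,fx=7,fy=7,interpolation=cv2.INTER_CUBIC))
E
```

```text
(no output)
```

View pics/top0d.png

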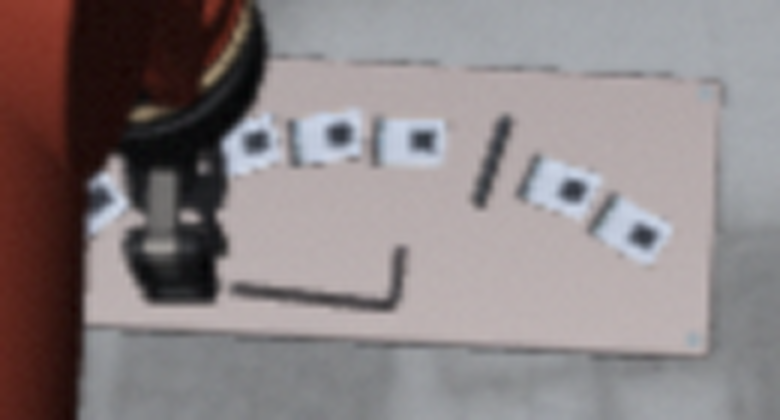

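View pics/scene0d.png

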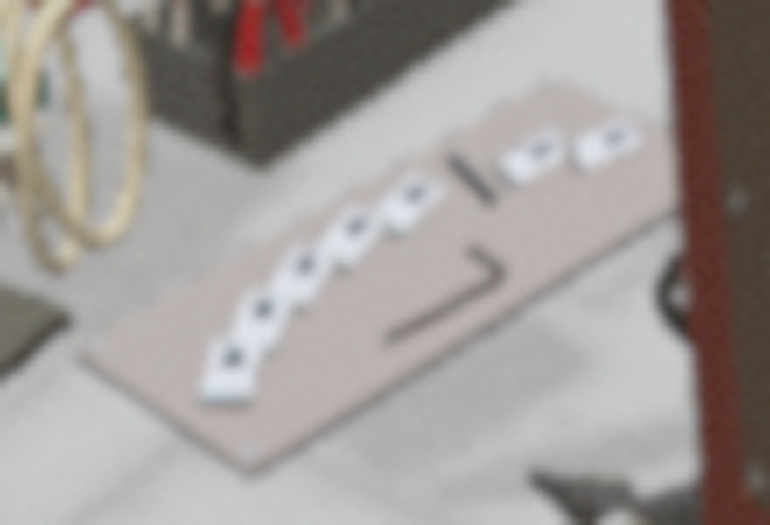

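```bash
cat > fit.py <<'E'
import numpy as np
from scipy.optimize import least_squares
from cell import arm
cams={n:arm.camera_model(n) for n in("scene","top")}
def proj(n,P):
    m=cams[n];E=m["extrinsics"];p=E[:3,:3].T@(np.asarray(P)-E[:3,3])
    return np.array([m["fx"]*p[0]/p[2]+m["cx"],m["fy"]*p[1]/p[2]+m["cy"]])
R=.22
S={i:.038*(i-1) for i in range(1,6)}; S[6]=S[5]+.064; S[7]=S[6]+.038
def arc(p,s):
    # p: flap1 root arc angle a1 (world, measured at centre), centre cx,cy. moving decreases angle
    a=p[2]-s/R
    return np.array([p[0]+R*np.cos(a),p[1]+R*np.sin(a)]),np.array([np.sin(a),-np.cos(a)])
def flap(p,i,l,h=0.,ang=.35):
    r,_=arc(p,S[i]); _,d=arc(p,S[i]+.015)
    q=r+d*l*np.cos(ang)
    return np.array([q[0],q[1],.0175+l*np.sin(ang)])
def bar(p):
    c,_=arc(p,S[5]+.051); return np.array([c[0],c[1],.022])
E
cat > run1.py <<'E'
from fit import *
T={3:(250,146),4:(327,137),5:(410,141),6:(560,187),7:(632,230),'b':(492,161)}
Sc={1:(229,372),2:(261,315),3:(304,272),4:(354,233),5:(411,203),6:(530,157),7:(607,145),'b':(471,180)}
obs=[("top",k,(np.array(v)+.5)/6-.5+[165,125]) for k,v in T.items()]+[("scene",k,(np.array(v)+.5)/7-.5+[155,165]) for k,v in Sc.items()]
def res(p):
    return np.concatenate([proj(n,bar(p) if k=='b' else flap(p,k,.015))-uv for n,k,uv in obs])
s=least_squares(res,[.40,0,.6]);print(s.x,s.cost)
r=res(s.x).reshape(-1,2)
for o,e in zip(obs,r):print(o[0],o[1],e.round(2))
for i in range(1,8):
    print(i,flap(s.x,i,0).round(4),flap(s.x,i,.03,ang=0).round(4),np.degrees(s.x[2]-(S[i]+.015)/R).round(1))
E
python3 run1.py
```

```text
[ 0.42282321 -0.03163912  0.58368723] 9.420119890135934
top 3 [-0.36 -0.21]
top 4 [0.66 0.  ]
top 5 [0.67 0.41]
top 6 [-2.09 -0.24]
top 7 [-2.15 -0.32]
top b [0.15 0.22]
scene 1 [ 0.77 -1.48]
scene 2 [ 0.57 -0.29]
scene 3 [ 0.37 -0.43]
scene 4 [ 0.5  -0.36]
scene 5 [ 0.73 -0.71]
scene 6 [-0.32  0.19]
scene 7 [-1.12 -0.13]
scene b [ 1.07 -0.96]
1 [0.6064 0.0896 0.0175] [0.6212 0.0635 0.0175] 29.5
2 [0.6245 0.0562 0.0175] [0.6346 0.028  0.0175] 19.6
3 [0.6366 0.0203 0.0175] [ 0.6417 -0.0093  0.0175] 9.7
4 [ 0.6424 -0.0172  0.0175] [ 0.6423 -0.0472  0.0175] -0.2
5 [ 0.6416 -0.0552  0.0175] [ 0.6363 -0.0847  0.0175] -10.0
6 [ 0.6256 -0.1169  0.0175] [ 0.6121 -0.1437  0.0175] -26.7
7 [ 0.6079 -0.1505  0.0175] [ 0.59   -0.1746  0.0175] -36.6
```

```bash
sed -i "s/,6:(560,187),7:(632,230)//; s/,6:(530,157),7:(607,145)//" run1.py; python3 run1.py
```

```text
[ 0.42301738 -0.03118949  0.59091716] 2.223159617807535
top 3 [-1.1  -0.17]
top 4 [-0.09 -0.06]
top 5 [-0.07  0.25]
top b [-0.57 -0.04]
scene 1 [ 0.48 -1.14]
scene 2 [0.22 0.03]
scene 3 [-0.05 -0.14]
scene 4 [ 0.04 -0.11]
scene 5 [ 0.23 -0.5 ]
scene b [ 0.54 -0.78]
1 [0.6057 0.0914 0.0175] [0.6207 0.0654 0.0175] 30.0
2 [0.6241 0.0582 0.0175] [0.6343 0.03   0.0175] 20.1
3 [0.6364 0.0223 0.0175] [ 0.6417 -0.0073  0.0175] 10.2
4 [ 0.6424 -0.0152  0.0175] [ 0.6426 -0.0452  0.0175] 0.3
5 [ 0.6419 -0.0532  0.0175] [ 0.6369 -0.0827  0.0175] -9.6
6 [ 0.6264 -0.115   0.0175] [ 0.6131 -0.1419  0.0175] -26.3
7 [ 0.609  -0.1487  0.0175] [ 0.5913 -0.1729  0.0175] -36.2
```

```bash
python3 - <<'E'
import cv2
i=cv2.imread("pics/scene0.png")[50:250,20:270]
cv2.imwrite("pics/scene0e.png",cv2.resize(i,None,fx=3,fy=3,interpolation=cv2.INTER_CUBIC))
i=cv2.imread("pics/top0.png")[0:190,20:240]
cv2.imwrite("pics/top0e.png",cv2.resize(i,None,fx=3,fy=3,interpolation=cv2.INTER_CUBIC))
E
```

```text
(no output)
```

View pics/scene0e.png

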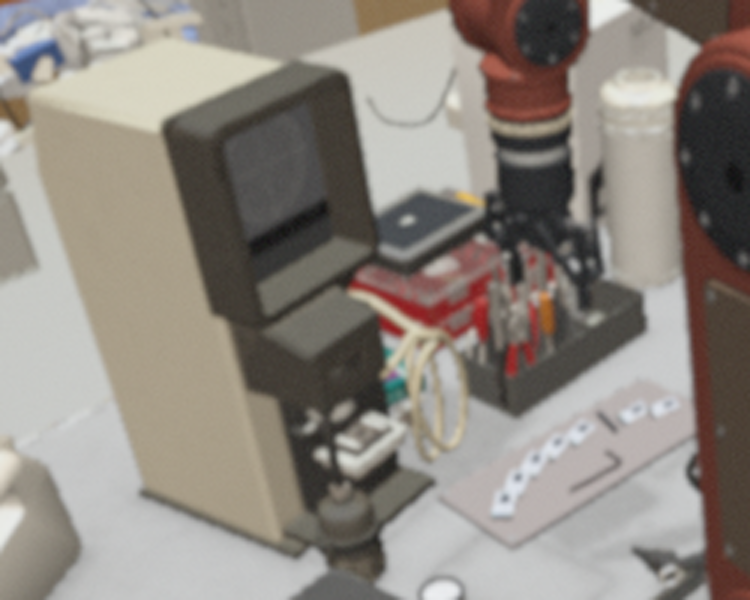

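View pics/top0e.png

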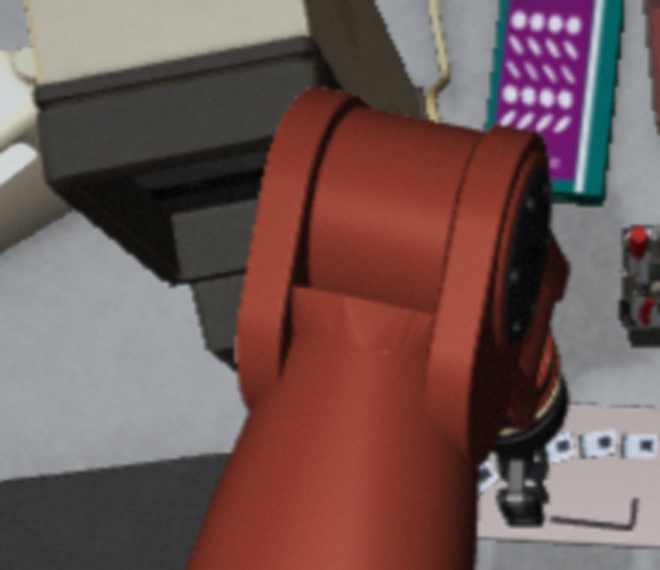

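```bash
python3 - <<'E'
from fit import *
def ray(n,u,v):
    m=cams[n];E=m["extrinsics"];d=E[:3,:3]@np.array([(u-m["cx"])/m["fx"],(v-m["cy"])/m["fy"],1]);return E[:3,3],d
def gz(n,u,v,z):
    o,d=ray(n,u,v);return o+d*(z-o[2])/d[2]
def tri(a,b):
    o,d=ray("scene",*a);p,e=ray("top",*b)
    s=np.linalg.lstsq(np.c_[d,-e],p-o,rcond=None)[0];return o+d*s[0],p+e*s[1]
print(gz("scene",164,210.5,.01),gz("scene",120,233,.01))
print(tri((135,76.7),(126.7,20)))
print(tri((20+330/3,50+280/3),(20+250/3,205/3)))
print(proj("top",[.6,0,.23]))
for p in [(.6,.097,.35),(.6,.18,.35),(.6,.097,.05),(.6,.0,.35),(.6,.1,.4)]:print(p,proj("scene",p),proj("top",p))
E
```

```text
[0.71137674 0.0971431  0.01      ] [0.73009153 0.25975254 0.01      ]
(array([0.76206642, 0.08186775, 0.45649289]), array([0.7800915 , 0.09952713, 0.47065069]))
(array([0.72253523, 0.16507122, 0.29188467]), array([0.75248903, 0.19261922, 0.31294514]))
[198.51459932 146.56844108]
(0.6, 0.097, 0.35) [173.8804472  129.11121197] [142.9553497  134.23321051]
(0.6, 0.18, 0.35) [150.01236987 140.48490269] [101.80996053 134.49734944]
(0.6, 0.097, 0.05) [185.47061692 214.18191647] [170.5766946  161.24251329]
(0.6, 0.0, 0.35) [199.28295173 117.00633121] [190.98779172 133.92485912]
(0.6, 0.1, 0.4) [170.75891416 112.82318818] [134.99894393 127.99715923]
```

```bash
python3 - <<'E'
from fit import *
def ray(n,u,v):
    m=cams[n];E=m["extrinsics"];d=E[:3,:3]@np.array([(u-m["cx"])/m["fx"],(v-m["cy"])/m["fy"],1]);return E[:3,3],d
for y in(.0,.04,.08,.12):
    o,d=ray("scene",20+548/3,50+30/3);s=(y-o[1])/d[1];p=o+d*s;print(y,p, "rad",p*0+0, 38/3/434*s)
for z in(.4,.45,.5,.55,.6):
    for u,v in((20+320/3,88/3),(20+520/3,128/3)):
        o,d=ray("top",u,v);s=(z-o[2])/d[2];print(z,(o+d*s).round(3))
E
python3 - <<'E'
from cell import arm
print([x for x in dir(arm) if x[0]!='_'])
E
```

```text
0.0 [0.56540122 0.         0.52418021] rad [0. 0. 0.] 0.033283164975084004
0.04 [0.5222451  0.04       0.54391837] rad [0. 0. 0.] 0.03156688449835568
0.08 [0.47908897 0.08       0.56365654] rad [0. 0. 0.] 0.029850604021627362
0.12 [0.43593285 0.12       0.58339471] rad [0. 0. 0.] 0.028134323544899045
0.4 [0.797 0.12  0.4  ]
0.4 [ 0.769 -0.011  0.4  ]
0.45 [0.773 0.105 0.45 ]
0.45 [ 0.746 -0.018  0.45 ]
0.5 [0.748 0.091 0.5  ]
0.5 [ 0.724 -0.025  0.5  ]
0.55 [0.724 0.076 0.55 ]
0.55 [ 0.701 -0.032  0.55 ]
0.6 [0.7   0.062 0.6  ]
0.6 [ 0.679 -0.039  0.6  ]
['MotionError', 'camera', 'camera_model', 'hold_point_z', 'sense', 'sign_off']
```

```bash
python3 -m handwheel '[[[0,0,20,0,0,0],[0,0,30,0,0,0],[0,0,30,0,0,0],[0,0,30,0,0,0],[0,0,20,0,0,0]]]' 0 20
python3 -m handwheel '[[[0,-6,0,0,0,0],[0,-8,0,0,0,0],[0,-8,0,0,0,0],[0,-8,0,0,0,0],[0,0,0,0,0,0]]]'
python3 - <<'E'
from cell import arm
import cv2
a=cv2.resize(arm.camera("top")[0:190,20:240],None,fx=3,fy=3,interpolation=cv2.INTER_CUBIC)
b=cv2.resize(arm.camera("scene")[50:250,20:270],None,fx=3,fy=3,interpolation=cv2.INTER_CUBIC)
cv2.imwrite("pics/t1.png",a);cv2.imwrite("pics/s1.png",b)
E
```

```text
t: 0.52
tool_pos: [0.5984, 0.0004, 0.0977]
tool_rot: [-180.0, 0.2, -0.0]
wrist_force: [-0.1, -0.1, -0.1]
gripper_width: 0.0258
t: 0.93
tool_pos: [0.6011, 0.0317, 0.1033]
tool_rot: [180.0, -0.2, 0.1]
wrist_force: [-0.8, 0.6, 0.1]
gripper_width: 0.0002
```

View pics/t1.png

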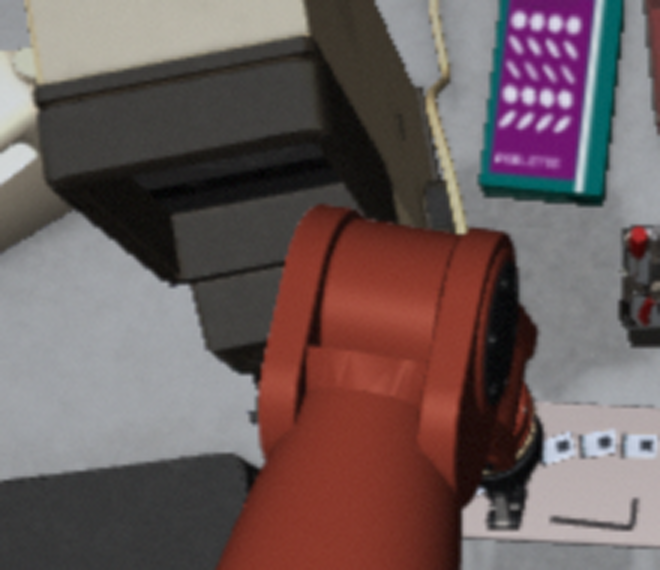

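View pics/s1.png

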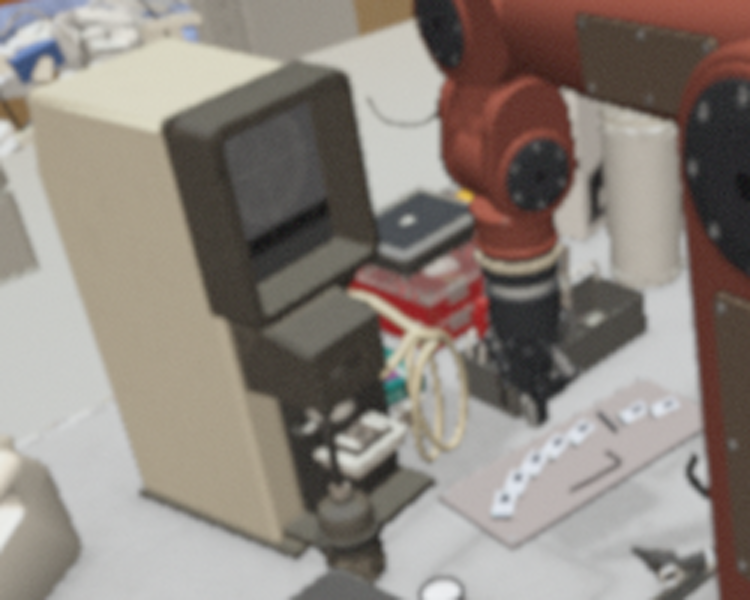

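```bash
python3 - <<'E'
from fit import *
def ray(n,u,v):
    m=cams[n];E=m["extrinsics"];d=E[:3,:3]@np.array([(u-m["cx"])/m["fx"],(v-m["cy"])/m["fy"],1]);return E[:3,3],d
for y in(.0,.03,.06,.09,.12):
  for u,v in((168,61.7),(200,108)):
    o,d=ray("scene",u,v);s=(y-o[1])/d[1];p=o+d*s;print(y,p.round(3))
for z in(.35,.4,.45,.5,.55,.6):
    for u,v in((20+320/3,207/3),(20+500/3,235/3)):
        o,d=ray("top",u,v);s=(z-o[2])/d[2];print(z,(o+d*s).round(3))
E
```

```text
0.0 [0.71  0.    0.489]
0.0 [0.593 0.    0.38 ]
0.03 [0.672 0.03  0.505]
0.03 [0.56  0.03  0.401]
0.06 [0.634 0.06  0.521]
0.06 [0.526 0.06  0.421]
0.09 [0.596 0.09  0.537]
0.09 [0.493 0.09  0.441]
0.12 [0.558 0.12  0.553]
0.12 [0.46  0.12  0.462]
0.35 [0.736 0.132 0.35 ]
0.35 [0.716 0.01  0.35 ]
0.4 [0.717 0.118 0.4  ]
0.4 [0.697 0.002 0.4  ]
0.45 [0.697 0.104 0.45 ]
0.45 [ 0.679 -0.006  0.45 ]
0.5 [0.678 0.089 0.5  ]
0.5 [ 0.66  -0.014  0.5  ]
0.55 [0.658 0.075 0.55 ]
0.55 [ 0.642 -0.021  0.55 ]
0.6 [0.638 0.061 0.6  ]
0.6 [ 0.623 -0.029  0.6  ]
```

```bash
python3 -m handwheel '[[[0,-10,0,0,0,0],[0,-15,0,0,0,0],[0,-15,0,0,0,0],[0,-15,0,0,0,0],[0,-10,0,0,0,0]]]'
python3 -m handwheel '[[[0,0,10,0,0,-0.1245],[0,0,10,0,0,-0.1245],[0,0,10,0,0,-0.1245],[0,0,10,0,0,-0.1245],[0,0,10,0,0,-0.1245]]]'
python3 -m handwheel '[[[0,0,0,0,0,0],[0,0,0,0,0,0],[0,0,0,0,0,0],[0,0,0,0,0,0],[0,0,0,0,0,0]]]'
python3 - <<'E'
from cell import arm
import cv2
s=arm.sense();print(s['tool_pos'],s['tool_rot'],s['wrist_force'])
a=cv2.resize(arm.camera("top")[90:190,140:300],None,fx=5,fy=5,interpolation=cv2.INTER_CUBIC)
b=cv2.resize(arm.camera("scene")[140:240,150:270],None,fx=6,fy=6,interpolation=cv2.INTER_CUBIC)
cv2.imwrite("pics/t2.png",a);cv2.imwrite("pics/s2.png",b)
E
```

```text
t: 1.45
tool_pos: [0.6, 0.0965, 0.1016]
tool_rot: [-180.0, -0.0, 0.0]
wrist_force: [0.0, -0.3, 0.3]
gripper_width: -0.0
t: 1.87
tool_pos: [0.6001, 0.0952, 0.051]
tool_rot: [180.0, -0.0, 36.0]
wrist_force: [0.7, 0.2, 0.6]
gripper_width: -0.0001
t: 2.28
tool_pos: [0.6006, 0.095, 0.0522]
tool_rot: [180.0, -0.1, 35.6]
wrist_force: [-0.3, 0.6, 0.1]
gripper_width: -0.0001
[0.60055855 0.09499017 0.05218073] [ 1.79953705e+02 -5.51975523e-02  3.55547549e+01] [-0.25844851  0.55210584  0.11180105]
```

View pics/t2.png

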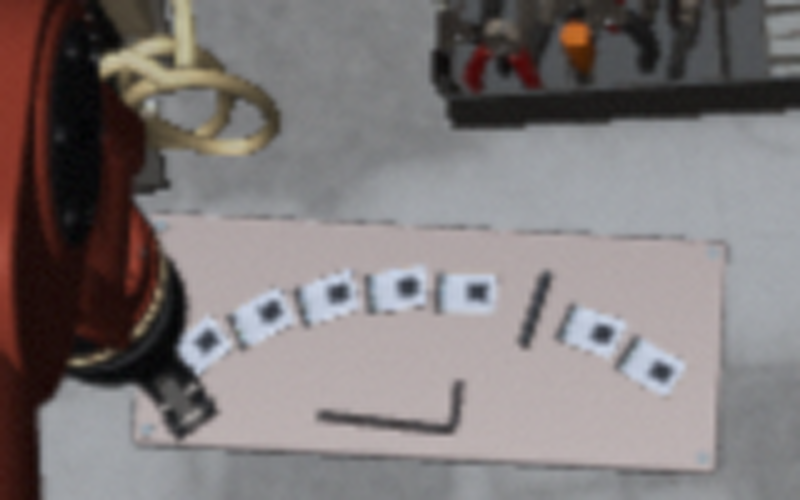

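View pics/s2.png

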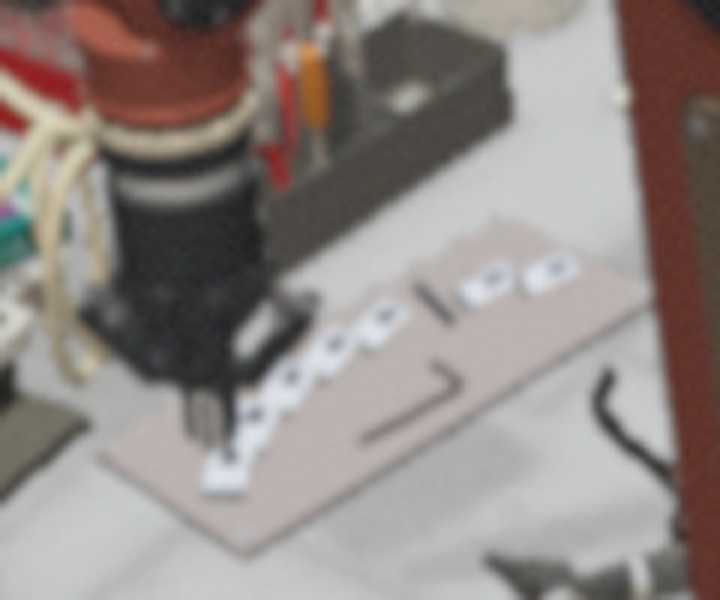

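```bash
cat > run2.py <<'E'
from fit import *
st={1:(207,342),2:(270,313),3:(339,293),4:(407,287),5:(478,292)}
hg={2:(237,331),3:(305,308),4:(373,295),5:(441,293)}
c=lambda v:(np.array(v)+.5)/5-.5+[140,90]
def res(p):
    r=[proj("top",flap(p,k,p[3]))-c(v) for k,v in st.items()]
    r+=[proj("top",flap(p,k,p[4]))-c(v) for k,v in hg.items()]
    r+=[proj("top",bar(p))-c((535,309))]
    return np.concatenate(r)
s=least_squares(res,[.42,-.03,.59,.02,0]);p=s.x;print(p,s.cost);print(s.fun.reshape(-1,2).round(2).tolist())
for i in (1,2,3,4,5):print(i,flap(p,i,0).round(4),flap(p,i,.03,ang=0).round(4))
print("start",arc(p,-.007),p[2]+.007/R,"end",arc(p,.174),p[2]-.174/R)
E
python3 run2.py
```

```text
[ 0.42245808 -0.03590636  0.60716834  0.02031281 -0.0013699 ] 0.7982609291558896
[[0.14, 0.19], [0.24, 0.12], [-0.08, 0.49], [0.19, 0.39], [-0.13, 0.45], [0.23, -0.25], [-0.3, -0.48], [-0.24, -0.44], [0.04, -0.24], [-0.1, -0.23]]
1 [0.6031 0.0896 0.0175] [0.6185 0.0639 0.0175]
2 [0.622  0.0567 0.0175] [0.6328 0.0287 0.0175]
3 [0.635  0.021  0.0175] [ 0.6407 -0.0084  0.0175]
4 [ 0.6416 -0.0164  0.0175] [ 0.6422 -0.0463  0.0175]
5 [ 0.6417 -0.0543  0.0175] [ 0.6371 -0.084   0.0175]
start (array([0.59905221, 0.09529773]), array([ 0.59638222, -0.80270059])) 0.6389865177037114 end (array([ 0.63875484, -0.07610226]), array([-0.18270863, -0.9831671 ])) -0.18374075502356135
```

```bash
python3 -m handwheel '[[[0,0,8,0,0,0],[0,0,8,0,0,0],[0,0,8,0,0,0],[0,0,6,0,0,0],[0,0,2,0,0,0]]]'
python3 -m handwheel '[[[0,0,0,0,0,0],[0,0,0,0,0,0],[0,0,0,0,0,0],[0,0,0,0,0,0],[0,0,0,0,0,0]]]'
```

```text
t: 2.8
tool_pos: [0.5991, 0.095, 0.0175]
tool_rot: [-179.9, 0.1, 35.7]
wrist_force: [-3.1, 0.8, 7.9]
gripper_width: 0.0001
t: 3.22
tool_pos: [0.6003, 0.095, 0.0196]
tool_rot: [180.0, -0.0, 35.7]
wrist_force: [-0.2, 0.4, -0.4]
gripper_width: 0.0001
```

```bash
python3 -m handwheel '[[[0,4,0.5,0,0,0.018],[0,4,0.5,0,0,0.018],[0,4,0,0,0,0.018],[0,4,0,0,0,0.018],[0,4,0,0,0,0.018]]]'
```

```text
t: 3.63
tool_pos: [0.6115, 0.0778, 0.0184]
tool_rot: [180.0, -0.0, 30.4]
wrist_force: [-0.7, 0.7, 1.2]
gripper_width: 0.0001
```

```bash
python3 -m handwheel '[[[0,4,0,0,0,0.018],[0,4,0,0,0,0.018],[0,4,0,0,0,0.018],[0,2,0,0,0,0.009],[0,0,0,0,0,0]]]'
python3 - <<'E'
from cell import arm
import cv2
s=arm.sense();print(s['tool_pos'],s['tool_rot'],s['wrist_force'])
a=cv2.resize(arm.camera("top")[90:190,140:300],None,fx=5,fy=5,interpolation=cv2.INTER_CUBIC)
b=cv2.resize(arm.camera("scene")[140:240,150:270],None,fx=6,fy=6,interpolation=cv2.INTER_CUBIC)
cv2.imwrite("pics/t3.png",a);cv2.imwrite("pics/s3.png",b)
E
```

```text
t: 4.05
tool_pos: [0.6182, 0.0655, 0.0183]
tool_rot: [180.0, -0.0, 26.8]
wrist_force: [0.6, -0.3, 0.4]
gripper_width: -0.0002
[0.61823276 0.06548448 0.01832107] [ 1.79973936e+02 -4.74081869e-03  2.68194160e+01] [ 0.56535204 -0.28157625  0.44510241]
```

View pics/t3.png

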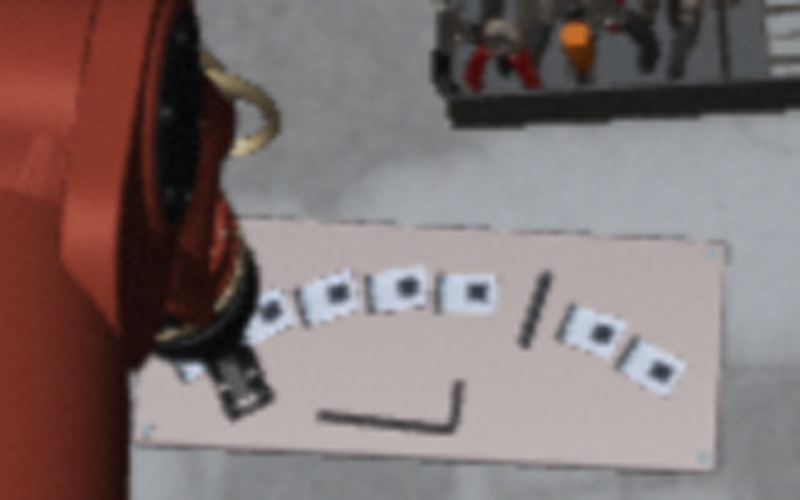

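View pics/s3.png

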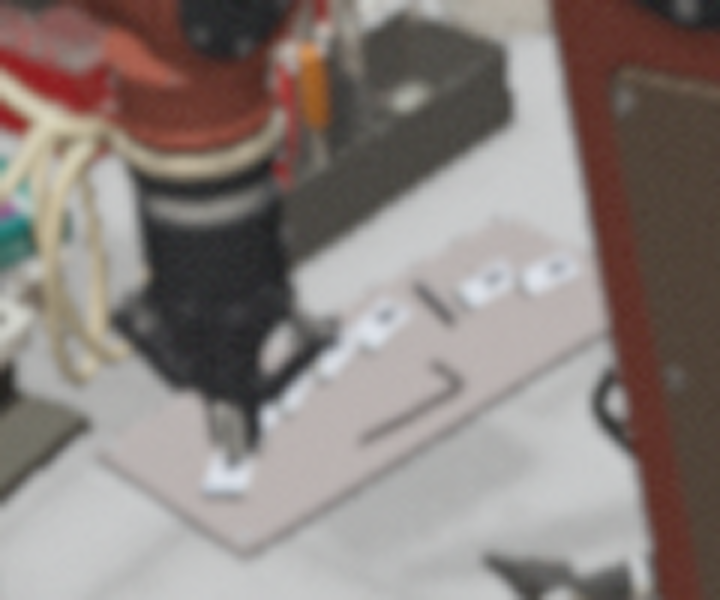

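```bash
python3 -m handwheel '[[[0,4,0.3,0,0,0.018],[0,4,0,0,0,0.018],[0,4,0,0,0,0.018],[0,4,0,0,0,0.018],[0,4,0,0,0,0.018]]]'
python3 -m handwheel '[[[0,4,0,0,0,0.018],[0,4,0,0,0,0.018],[0,4,0,0,0,0.018],[0,4,0,0,0,0.018],[0,4,0,0,0,0.018]]]'
python3 - <<'E'
from fit import *
p=np.array([.42246,-.03591,.60717]);s=arm.sense();x=s['tool_pos'];d=x[:2]-p[:2]
a=np.arctan2(d[1],d[0]);print("s",(p[2]-a)*R,"dr",np.hypot(*d)-R,"yaw err",s['tool_rot'][2]-np.degrees(a),x)
E
```

```text
t: 4.57
tool_pos: [0.6266, 0.0475, 0.0181]
tool_rot: [180.0, -0.0, 21.6]
wrist_force: [-0.4, 1.6, 0.3]
gripper_width: 0.0001
t: 4.98
tool_pos: [0.6332, 0.0286, 0.0179]
tool_rot: [180.0, 0.0, 16.5]
wrist_force: [1.4, -0.7, 0.9]
gripper_width: -0.0001
s 0.06820353226071786 dr 0.00038833320370629254 yaw err -0.5509395582630034 [0.63318952 0.02861972 0.01793745]
```

Tracking the arc to 0.4 mm with light force; flap 2 is now covered. Continuing.

```bash
python3 -m handwheel '[[[0,4,0,0,0,0.018],[0,4,0,0,0,0.018],[0,4,0,0,0,0.018],[0,4,0,0,0,0.018],[0,4,0,0,0,0.018]]]'
python3 -m handwheel '[[[0,4,0,0,0,0.018],[0,4,0,0,0,0.018],[0,4,0,0,0,0.018],[0,4,0,0,0,0.018],[0,4,0,0,0,0.018]]]'
python3 - <<'E'
from fit import *
import cv2
p=np.array([.42246,-.03591,.60717]);s=arm.sense();x=s['tool_pos'];d=x[:2]-p[:2]
a=np.arctan2(d[1],d[0]);print("s",(p[2]-a)*R,"dr",np.hypot(*d)-R,"yaw err",s['tool_rot'][2]-np.degrees(a),x)
a=cv2.resize(arm.camera("top")[90:190,140:300],None,fx=5,fy=5,interpolation=cv2.INTER_CUBIC)
b=cv2.resize(arm.camera("scene")[140:240,150:270],None,fx=6,fy=6,interpolation=cv2.INTER_CUBIC)
cv2.imwrite("pics/t4.png",a);cv2.imwrite("pics/s4.png",b)
E
```

```text
t: 5.4
tool_pos: [0.6382, 0.0093, 0.018]
tool_rot: [180.0, -0.0, 11.3]
wrist_force: [0.5, 1.4, 0.7]
gripper_width: 0.0002
t: 5.82
tool_pos: [0.6413, -0.0101, 0.018]
tool_rot: [-180.0, -0.0, 6.2]
wrist_force: [-0.5, 8.1, 5.3]
gripper_width: 0.0
s 0.10778127257705518 dr 0.00037678838144747373 yaw err -0.5480634251530487 [ 0.64132357 -0.01012886  0.01798489]
```

View pics/s4.png

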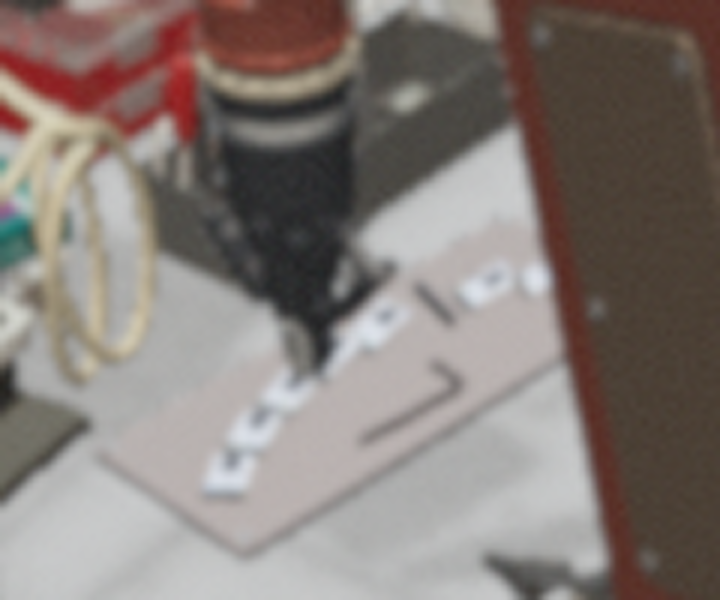

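View pics/t4.png

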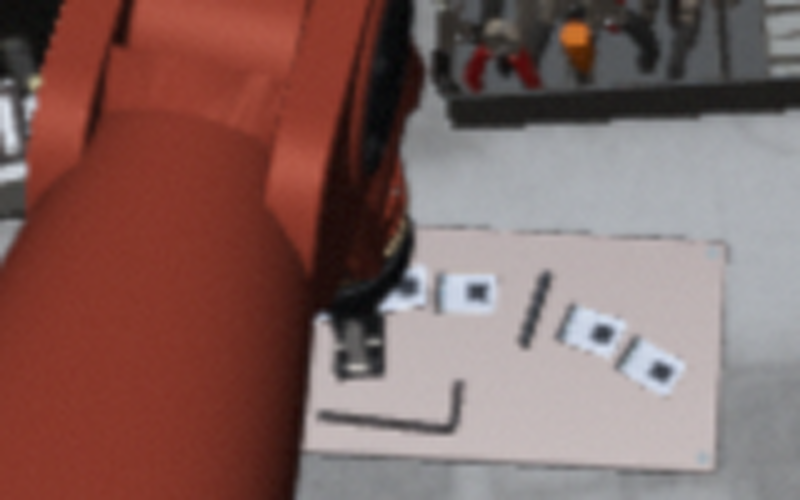

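```bash
python3 -m handwheel '[[[0,4,0,0,0,0.018],[0,4,0,0,0,0.018],[0,4,0,0,0,0.018],[0,4,0,0,0,0.018],[0,4,0,0,0,0.018]]]'
python3 -m handwheel '[[[0,3,0,0,0,0.014],[0,3,0,0,0,0.014],[0,3,0,0,0,0.014],[0,3,0,0,0,0.014],[0,3,0,0,0,0.014]]]'
python3 - <<'E'
from fit import *
import cv2
p=np.array([.42246,-.03591,.60717]);s=arm.sense();x=s['tool_pos'];d=x[:2]-p[:2]
a=np.arctan2(d[1],d[0]);print("s",(p[2]-a)*R,"dr",np.hypot(*d)-R,"yaw err",s['tool_rot'][2]-np.degrees(a),x)
a=cv2.resize(arm.camera("top")[90:190,140:300],None,fx=5,fy=5,interpolation=cv2.INTER_CUBIC)
cv2.imwrite("pics/t5.png",a)
E
```

```text
t: 6.33
tool_pos: [0.6428, -0.0305, 0.0179]
tool_rot: [180.0, 0.0, 1.0]
wrist_force: [-0.1, -0.4, 1.2]
gripper_width: -0.0002
t: 6.75
tool_pos: [0.6426, -0.0452, 0.0179]
tool_rot: [180.0, 0.0, -3.0]
wrist_force: [0.7, 0.2, 0.2]
gripper_width: 0.0003
s 0.1428758434078335 dr 0.0003036255492475104 yaw err -0.5537579869957256 [ 0.64256688 -0.0452185   0.01792633]
```

View pics/t5.png

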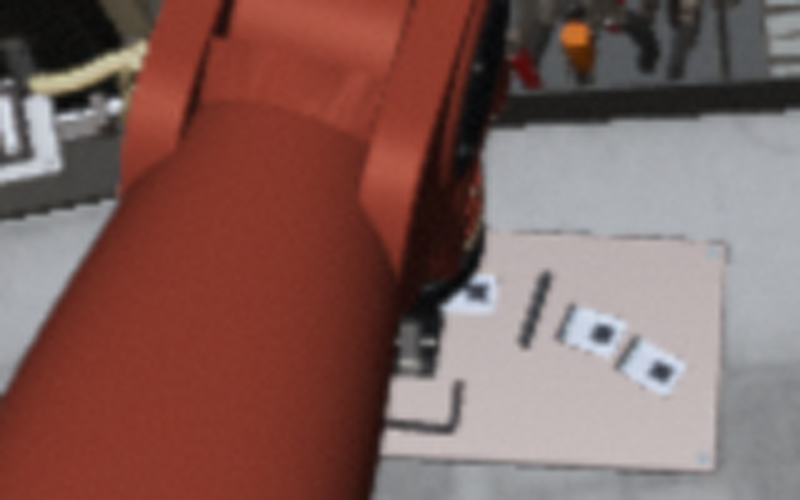

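```bash
python3 -m handwheel '[[[0,4,0,0,0,0.018],[0,4,0,0,0,0.018],[0,4,0,0,0,0.018],[0,4,0,0,0,0.018],[0,4,0,0,0,0.018]]]'
python3 -m handwheel '[[[0,4,0,0,0,0.018],[0,4,0,0,0,0.018],[0,2,0,0,0,0.009],[0,0,0,0,0,0],[0,0,0,0,0,0]]]'
python3 -m handwheel '[[[0,0,-5,0,0,0],[0,0,-15,0,0,0],[0,0,-30,0,0,0],[0,0,-30,0,0,0],[0,0,-20,0,0,0]]]'
python3 -m handwheel '[[[0,0,-30,0,0,0],[0,0,-30,0,0,0],[0,0,-30,0,0,0],[0,0,-20,0,0,0],[0,0,0,0,0,0]]]'
python3 - <<'E'
from cell import arm
import cv2
a=cv2.resize(arm.camera("top")[90:190,140:300],None,fx=5,fy=5,interpolation=cv2.INTER_CUBIC)
b=cv2.resize(arm.camera("scene")[140:240,150:270],None,fx=6,fy=6,interpolation=cv2.INTER_CUBIC)
cv2.imwrite("pics/t6.png",a);cv2.imwrite("pics/s6.png",b)
E
```

```text
t: 7.22
tool_pos: [0.6409, -0.0653, 0.018]
tool_rot: [180.0, -0.0, -8.2]
wrist_force: [0.6, 1.5, 1.4]
gripper_width: -0.0001
t: 7.63
tool_pos: [0.6393, -0.075, 0.0179]
tool_rot: [180.0, 0.0, -10.6]
wrist_force: [-0.3, 0.3, 0.1]
gripper_width: -0.0001
t: 8.05
tool_pos: [0.6401, -0.0746, 0.1213]
tool_rot: [180.0, -0.1, -10.6]
wrist_force: [1.5, -0.4, 0.2]
gripper_width: 0.0
t: 8.47
tool_pos: [0.6412, -0.075, 0.2341]
tool_rot: [179.9, -0.4, -10.6]
wrist_force: [1.2, 0.0, 1.1]
gripper_width: -0.0001
```

View pics/t6.png

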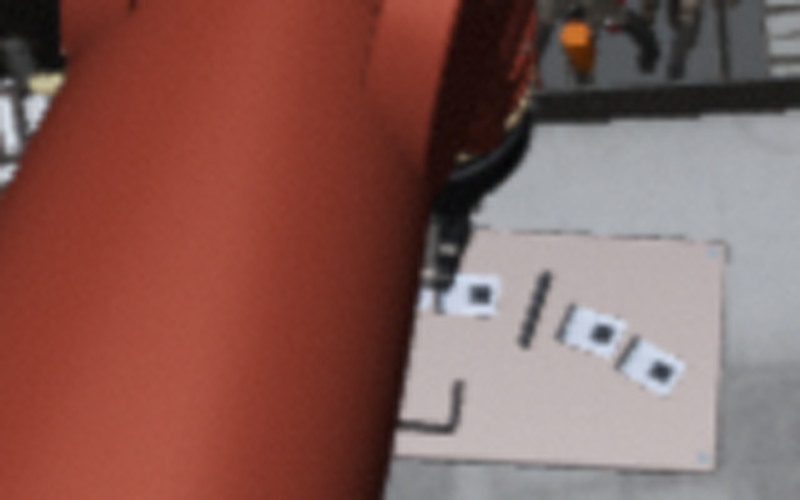

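View pics/s6.png

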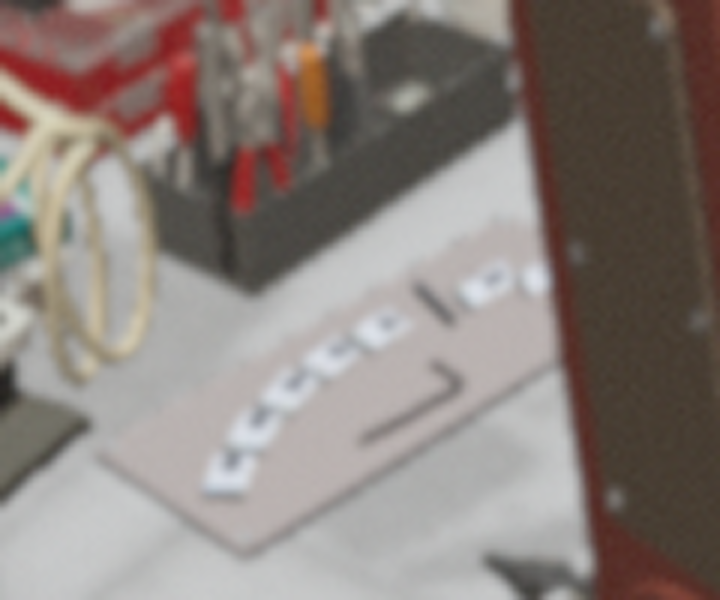

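```bash
python3 - <<'E'
from fit import *
import cv2
p=np.array([.42246,-.03591,.60717])
ob={1:(231,468),2:(257,424),3:(294,385),4:(337,353),5:(385,325)}
for i,v in ob.items():
    c=(np.array(v)+.5)/6-.5+[150,140]
    print(i,c.round(1),[proj("scene",flap(p,i,.0203,ang=a)).round(2).tolist() for a in(.35,.1,0)])
I=cv2.imread("pics/s6.png");J=cv2.imread("pics/s2.png")
a=cv2.resize(I[270:520,180:440],None,fx=1.5,fy=2);b=cv2.resize(J[270:520,180:440],None,fx=1.5,fy=2)
cv2.imwrite("pics/cmp.png",cv2.hconcat([b,a]))
E
```

```text
1 [188.1 217.6] [[189.02, 215.23], [189.27, 216.2], [189.34, 216.67]]
2 [192.4 210.2] [[193.36, 208.31], [193.65, 209.29], [193.72, 209.75]]
3 [198.6 203.8] [[199.27, 202.05], [199.59, 203.03], [199.66, 203.49]]
4 [205.8 198.4] [[206.52, 196.56], [206.86, 197.56], [206.92, 198.02]]
5 [213.8 193.8] [[214.86, 191.94], [215.22, 192.96], [215.28, 193.41]]
```

View pics/cmp.png

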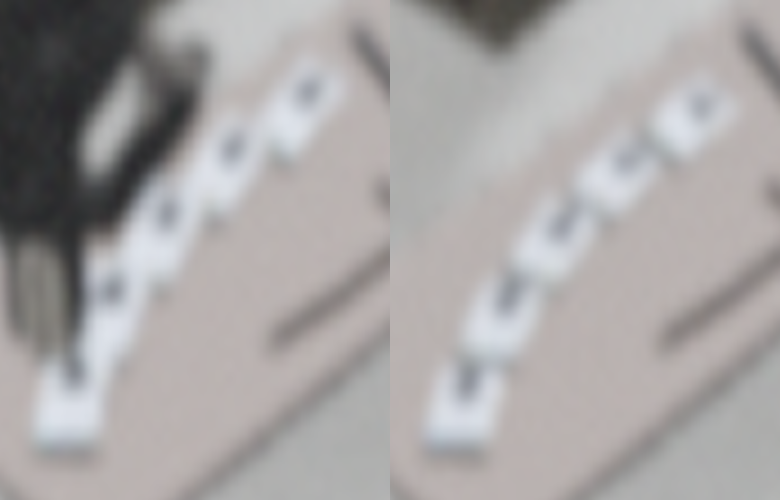

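```bash
python3 -m handwheel '[[[0,0,0,0,0,0],[0,0,0,0,0,0],[0,0,0,0,0,0],[0,0,0,0,0,0],[0,0,0,0,0,0]]]'
python3 -c "
from cell import arm
print(arm.sense()['wrist_force']);print(arm.sign_off())"
```

```text
t: 8.98
tool_pos: [0.6391, -0.0746, 0.2274]
tool_rot: [-180.0, 0.0, -10.6]
wrist_force: [-0.3, -0.2, -0.6]
gripper_width: -0.0003
[-0.2721469  -0.15612385 -0.62146951]
the job is handed in; nothing more can be done
None
```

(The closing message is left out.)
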